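# Find the sealed case that rattles and present it over the bin

## Task

Three look-alike sealed parts cases lie on the bench; in one of them the part has come loose inside. Pick the cases up and shake them lengthwise until you find the one that rattles, laying any silent case back flat where it lay, and finish holding the rattling case level and still in the gripper, about 15 cm above the bench over the middle of the small open parts bin, without letting go. Leave the tools and loose parts lying around alone.

Things in the scene. Friction and masses are not known exactly. Their poses are not given: they have to be found in the camera images.
- case_a: one of three look-alike sealed grey cases, 104 mm long (own x, hinge at +x, latches at -x), 48 mm wide (own y), 46 mm high (z), rigid, 0.4 to 0.7 kg, lying flat; origin at the centre of its underside. Grip it from above across the width at mid length. Names, masses and places do not tell which one rattles: two of the three (any) are packed solid, mass centred; one holds a loose core
- case_a_liner: hidden floor lining inside case_a, 96 x 36 x 4 mm, fixed to it; origin that of the case. All three cases have one; in the case that rattles the loose core rests on it, in the other two nothing touches it. Its pose tells nothing more than the case's
- case_a_ends: hidden pads on both inner end walls of case_a, fixed to it; origin that of the case. All three cases have them; in the case that rattles the core knocks against them when it is shaken lengthwise or tilted, in the other two nothing ever touches them. Their pose tells nothing more than the case's
- case_b: second look-alike case, same sizes and axes. In whichever of the three rattles, a steel core of about 0.28 kg, 22 mm above the underside, slides up to 30 mm either way from the middle along the case's x; it starts anywhere and rubs lightly (about 0.17 N). A brisk lengthwise stroke throws it against the ends with a knock (it may rebound); a tilt over 0.15 rad slides it to the lower end
- case_b_liner: hidden floor lining inside case_b, 96 x 36 x 4 mm, fixed to it; origin that of the case. All three cases have one; in the case that rattles the loose core rests on it, in the other two nothing touches it. Its pose tells nothing more than the case's
- case_b_ends: hidden pads on both inner end walls of case_b, fixed to it; origin that of the case. All three cases have them; in the case that rattles the core knocks against them when it is shaken lengthwise or tilted, in the other two nothing ever touches them. Their pose tells nothing more than the case's
- case_c: third look-alike case, same sizes and axes. In whichever of the three rattles, the core stays at the lower end after a tilt, also when the case is gently levelled, so between levelling after a tilt one way and after a tilt the other way the moment on the wrist about the case's y axis changes by about 0.16 N m; with a packed case it stays the same (readings scatter by some 0.03)
- case_c_liner: hidden floor lining inside case_c, 96 x 36 x 4 mm, fixed to it; origin that of the case. All three cases have one; in the case that rattles the loose core rests on it, in the other two nothing touches it. Its pose tells nothing more than the case's
- case_c_ends: hidden pads on both inner end walls of case_c, fixed to it; origin that of the case. All three cases have them; in the case that rattles the core knocks against them when it is shaken lengthwise or tilted, in the other two nothing ever touches them. Their pose tells nothing more than the case's
- reject_bin: small grey open-topped parts bin with a few small parts in it, 151 (own x) x 108 (own y) x 70 mm high, low front to -x, fixed to the bench; origin at the centre of its underside, z up
- spanner: loose 19 mm spanner, 216 x 31 x 6 mm, origin at the centre of its underside; bystander, leave it alone
- hex_key: loose hex key, 114 x 38 x 8 mm, origin at the centre of its underside; bystander, leave it alone
- bearing: loose ball bearing, 52 mm across, 15 mm high, origin at the centre of its underside; bystander, leave it alone
- bush: loose brass bush, 33 mm across, 30 mm high, origin at the centre of its underside; bystander, leave it alone
Not all that is in view belongs to the job. What is shaped like the case_b but orange is not meant. What is shaped like the case_a but orange is not meant.

How it is judged:
On the way:
1. the rattling case, held 30 mm or more above the bench and not yet over the bin, is shaken so that its core knocks against an end (over 0.4 N) (((contact force between case_a_ends and anything else above 0.4 N and contact force between the fingers and case_a above 1 N and horizontal distance between case_a and reject_bin above 0.07 m and height (world z) of case_a above 0.03 m) or (contact force between case_b_ends and anything else above 0.4 N and contact force between the fingers and case_b above 1 N and horizontal distance between case_b and reject_bin above 0.07 m and height (world z) of case_b above 0.03 m) or (contact force between case_c_ends and anything else above 0.4 N and contact force between the fingers and case_c above 1 N and horizontal distance between case_c and reject_bin above 0.07 m and height (world z) of case_c above 0.03 m))).
At the end, for the whole second after the job is handed in: The rattling case is still in the gripper, still and level within 0.2 rad, its underside 95 to 220 mm above the bench and its centre within 35 mm (in plan) of the bin's centre, not touching the bin; both silent cases lie flat and at rest on the bench within 50 mm of where they lay at the start (((contact force between case_a_liner and anything else above 0.3 N and contact force between the fingers and case_a above 1 N and height (world z) of case_a between 0.095 and 0.22 m and horizontal distance between case_a and reject_bin below 0.035 m and angle between case_a's own z axis and vertical below 0.2 rad and linear speed of case_a below 0.03 m/s and contact force between case_a and reject_bin below 0.1 N and distance of each of case_b, case_c from where it was at the start of the episode below 0.05 m and angle between each of case_b, case_c's own z axis and vertical below 0.1 rad and height (world z) of each of case_b, case_c below 0.008 m and linear speed of each of case_b, case_c below 0.02 m/s and contact force between the fingers and case_b below 0.1 N and contact force between the fingers and case_c below 0.1 N) or (contact force between case_b_liner and anything else above 0.3 N and contact force between the fingers and case_b above 1 N and height (world z) of case_b between 0.095 and 0.22 m and horizontal distance between case_b and reject_bin below 0.035 m and angle between case_b's own z axis and vertical below 0.2 rad and linear speed of case_b below 0.03 m/s and contact force between case_b and reject_bin below 0.1 N and distance of each of case_a, case_c from where it was at the start of the episode below 0.05 m and angle between each of case_a, case_c's own z axis and vertical below 0.1 rad and height (world z) of each of case_a, case_c below 0.008 m and linear speed of each of case_a, case_c below 0.02 m/s and contact force between the fingers and case_a below 0.1 N and contact force between the fingers and case_c below 0.1 N) or (contact force between case_c_liner and anything else above 0.3 N and contact force between the fingers and case_c above 1 N and height (world z) of case_c between 0.095 and 0.22 m and horizontal distance between case_c and reject_bin below 0.035 m and angle between case_c's own z axis and vertical below 0.2 rad and linear speed of case_c below 0.03 m/s and contact force between case_c and reject_bin below 0.1 N and distance of each of case_a, case_b from where it was at the start of the episode below 0.05 m and angle between each of case_a, case_b's own z axis and vertical below 0.1 rad and height (world z) of each of case_a, case_b below 0.008 m and linear speed of each of case_a, case_b below 0.02 m/s and contact force between the fingers and case_a below 0.1 N and contact force between the fingers and case_b below 0.1 N))); the arm keeps its last pose, push and grip.
It fails at once if a bystander (spanner, hex key, bearing, bush) is moved by more than 30 mm (distance of any of spanner, hex_key, bearing, bush from where it was at the start of the episode above 0.03 m).
It also fails if it takes over 72 s, if anything falls off the work surface, if the arm or the gripper's body presses on something with over 40 N, if the wrist force passes 120 N, or if a joint passes its speed limit or range.

## Robot

A 6-joint arm with a two-finger parallel gripper is mounted at the origin on a cart in front of the work surface, level with it; the furniture and walls round the work are solid. World frame = base frame: x ahead of the robot, y to its left, z up, the work surface at z = 0. Lengths are in m, angles in rad, forces in N, time in s.
With the tool pointing down it reaches from about 0.35 to 0.95 m from the base axis. Payload 17.4 kg.
Tool frame: the origin (TCP) lies midway between the tips of the shut fingers; the grasp point (between the pads) lies 19 mm behind it; z points along the fingers, y is the line along which they close (so a half turn about z gives the same grasp; the last joint's range is limited). The gripper opens to 93 mm and grips with 3 to 60 N. Pads are 15 mm wide; open, the fingers measure 128 mm over their backs; the gripper's body (75 mm by 188 mm) begins 65 mm behind the grasp point.
Start: joints at [-1.242, 0.116, 1.442, -0, 1.584, -0.038], TCP at [0.242, -0.63, 0.219] pointing down, gripper open.
Joint ranges: [-2.83, 2.83], [-0.83, 2.19], [0.07, 2.5], [-1.14, 4.28], [0.01, 3], [-2.97, 2.97]. Speed limits (rad/s): [1.89, 1.89, 2.22, 3.14, 3.14, 3.14].

## Interface

Orientations are given as [roll, pitch, yaw] about the fixed x, y, z axes, in that order (R = Rz(yaw) Ry(pitch) Rx(roll)).
In Python, from workcell import manip, optics, workorder gives the robot as it stands.
- The arm moves only by the tool send_rows, never from a script. Its argument "plan" is text: rows parted by semicolons, each of 7 numbers parted by spaces: the opening, from 0 (shut) to 1 (fully open), then the shift along the world's x, y, z in parts of the range, where 1.0 means 0.75 m, then the turn, a rotation vector about the world's x, y, z in a scale on which 1.0 is 360 degrees. In form: grip x y z wx wy wz; .... A call has 1 to 8 rows; each row is the pose to reach, as a shift and turn from the pose commanded when the call began; what a row does not reach only later rows make up. A row lasts 1/10 s, in which the tool goes at most 50 mm and 8.59 degrees, less where a joint would pass 70% of its speed; a pose out of reach is approached as far as the arm can. Shift and turn numbers lie between -1 and 1, and a call with a number outside is refused. A call with a gripper value outside its range is refused whole. The fingers move at their own pace and stop on an object; "force" is the grip in N (left out, the last holds). Time passes only in rows, so rows that repeat a pose let the fingers close. It gives the time, the measured TCP pose, the force, the opening and the grip force at its end, in the units of the state.
- manip.sense(): the state, without advancing time (a new reading comes with each control period).
- optics.snapshot(name): name is "scene" or "side" or "wrist"; returns the picture (400x640x3 uint8, red, green, blue); there is no depth.
- optics.camera_params(name): a dict with "fx", "fy", "cx", "cy" (pixels), "R" (3x3) and "t" (3): a world point X has camera coordinates R X + t; the wrist camera has in their place "tool_from_camera" (4x4, takes a point from camera to tool coordinates, whose origin is the TCP and whose axes are the flange's). Camera axes: x right, y down, z forward; pixel columns grow to the right and rows downward; lengths in m; the calibration is good to about 2 mm. A picture is of the moment at which its call begins: read the wrist's pose just before it. camera_params takes no time and is no camera call.
- workorder.finish_job(): hands the job in; it is judged then, once.
The state is a dict: "clock": time; "joint_positions": joint angles; "qd": joint speeds; "joint_efforts": joint torques, N m; "tcp_pos": TCP position; "tcp_rot": TCP orientation; "force": force on the tool from outside, world axes, zero at the start; "wrist_torque": the same for the moment, N m; "finger_gap": finger opening in m; "grasp_force": force on a finger pad.
Only numpy, scipy, OpenCV 4.12 (cv2) and the standard library are available. Lean on these libraries where they do the work, as an engineer would, in place of code of your own. Each camera call takes 0.05 s, during which the arm holds its last target. There are 200 camera calls.

## Working session

There is one attempt and no reset: what is moved stays moved. The work goes in short steps, Python scripts to look and compute and a tool call to move; the robot and the scene stay as the last step left them, time stands still between calls to the robot, and variables do not carry over. Pictures are saved under pics/ and viewed, at most 10 in all, crops included, and the job is handed in when it is done.

Besides the shell and the picture viewer there is one more tool, called after ">>>" as a command line: name --argument value ..., lists and objects as JSON in quotes. send_rows: Moves the arm, as the interface text tells. Its arguments: {"type":"object","properties":{"plan":{"type":"string"},"force":{"type":"number"}},"required":["plan"]}

```bash
mkdir -p pics; ls; python3 - <<'E'
from workcell import manip, optics
import cv2
print(manip.sense())
for n in ("scene","side"):
    cv2.imwrite(f"pics/{n}1.png",optics.snapshot(n)[:,:,::-1]); print(n,optics.camera_params(n))
print(optics.camera_params("wrist"))
E
```

```text
pics
{'clock': 0.0, 'joint_positions': array([-1.24175623e+00,  1.16472854e-01,  1.44226190e+00, -1.34838712e-05,
        1.58400838e+00, -3.78241121e-02]), 'qd': array([ 9.71975172e-05,  1.28847675e-04, -4.54779249e-04,  3.43419459e-04,
        1.78403239e-03,  2.22921189e-03]), 'joint_efforts': array([-1.18009571e-04, -7.21256876e+01, -6.22606874e+01,  7.77996238e-02,
        2.35770835e-02, -1.18410726e-04]), 'tcp_pos': array([ 0.24202128, -0.62989703,  0.21791613]), 'tcp_rot': array([-3.14044249e+00, -3.00322556e-05,  3.66864017e-01]), 'force': array([ 0.67869836,  0.46052788, -0.24573611]), 'wrist_torque': array([ 0.03161723, -0.04092499,  0.03212597]), 'grasp_force': 0.0, 'finger_gap': 0.09317167208508846}
scene {'fx': 441.2649332052588, 'fy': 441.2649332052588, 'cx': 311.8790335355966, 'cy': 205.04202319778997, 'R': array([[-0.86834727, -0.49586921,  0.00931316],
       [-0.37668871,  0.6471954 , -0.66275465],
       [ 0.32261219, -0.57900936, -0.7487787 ]]), 't': array([0.44552215, 0.23510009, 1.0286874 ])}
side {'fx': 514.3289367425934, 'fy': 514.3289367425934, 'cx': 317.4388795361941, 'cy': 200.7039190512362, 'R': array([[ 0.97665884, -0.21429671,  0.01464371],
       [-0.07959896, -0.4244076 , -0.90196574],
       [ 0.19950319,  0.87974718, -0.43155923]]), 't': array([-0.50207899,  0.05952804,  1.29614355])}
{'fx': 287.40424710781764, 'fy': 287.40424710781764, 'cx': 320.7322501992784, 'cy': 203.37702185294432, 'tool_from_camera': array([[ 3.03373065e-04, -9.54162944e-01, -2.99287459e-01,
         8.34952456e-02],
       [ 9.99999778e-01,  1.11910680e-04,  6.56866727e-04,
        -7.11228032e-04],
       [-5.93264428e-04, -2.99287592e-01,  9.54162767e-01,
        -1.66324894e-01],
       [ 0.00000000e+00,  0.00000000e+00,  0.00000000e+00,
         1.00000000e+00]])}
```

View pics/scene1.png

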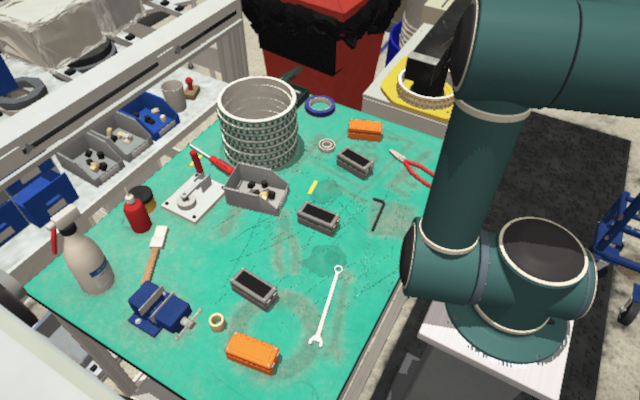

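View pics/side1.png

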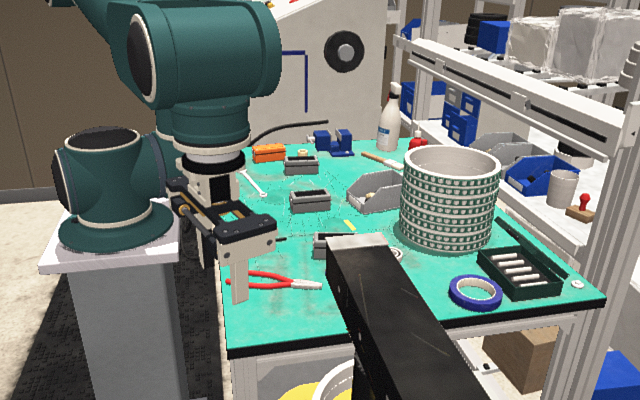

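The scene picture shows three grey cases near (355,161), (318,217) and (254,287), the bin at (256,188), the spanner near (328,305), the bearing at (327,145), the bush at (217,321) and the hex key at (378,213). The side view shows the cases at about (330,245), (310,200) and (300,164). I'll enlarge the scene view to pick corners.

```bash
python3 - <<'E'
import cv2
i=cv2.imread("pics/scene1.png")[130:315,205:385]
cv2.imwrite("pics/crop1.png",cv2.resize(i,None,fx=3.2,fy=3.2,interpolation=cv2.INTER_CUBIC))
E
```

```text
(no output)
```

View pics/crop1.png

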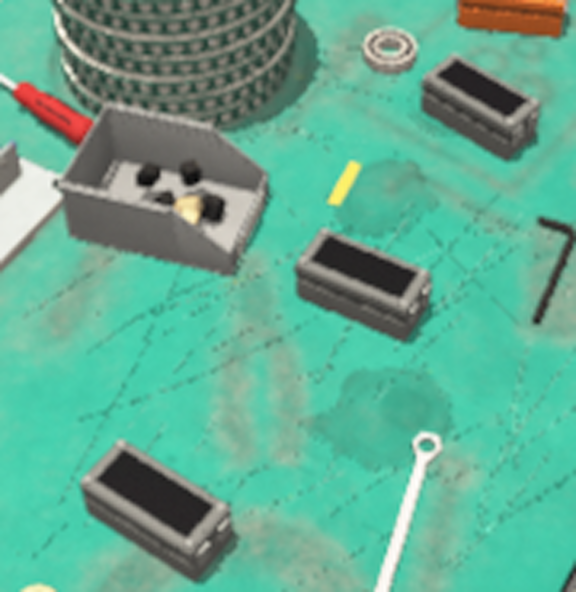

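The crop shows clear top rims on all three cases and latches on the robot side. I'll fit poses from the corners.

```bash
cat > h.py <<'E'
import numpy as np, cv2
from scipy.optimize import least_squares
from workcell import manip, optics
def proj(n,X):
    c=optics.camera_params(n); Y=np.atleast_2d(X)@c["R"].T+c["t"]
    return np.c_[c["fx"]*Y[:,0]/Y[:,2]+c["cx"], c["fy"]*Y[:,1]/Y[:,2]+c["cy"]]
def place(p,L):
    c,s=np.cos(p[2]),np.sin(p[2]); L=np.asarray(L,float)
    return np.c_[p[0]+c*L[:,0]-s*L[:,1], p[1]+s*L[:,0]+c*L[:,1], L[:,2]]
def fit(n,px,L,p0):
    r=least_squares(lambda p:(proj(n,place(p,L))-px).ravel(),p0); return r.x, r.fun.round(1)
E
python3 - <<'E'
from h import *
u=lambda a:np.array(a)/3.2+[205,130]
a,b,h=.052,.024,.046
L=[[a,-b,h],[-a,-b,h],[-a,b,h],[a,b,h]]
for n,q in dict(P=[(456,57),(540,98),(512,130),(424,90)],Q=[(323,232),(430,272),(405,307),(297,265)],R=[(122,442),(234,508),(203,548),(83,485)]).items():
    best=min((fit("scene",u(q),L,[.6,0,y]) for y in (-2,-.5,1,2.5)),key=lambda r:abs(r[1]).sum())
    print(n,best)
# bin: back rim corners, bottom near side corners
q=u([(60,185),(108,105),(72,235),(233,272)])
L=[[.0755,.054,.07],[.0755,-.054,.07],[.0755,.054,0],[-.0755,.054,0]]
for s in (1,-1):
    M=np.array(L)*[1,s,1]
    print("bin",min((fit("scene",q,M,[.6,0,y]) for y in (-2,-.5,1,2.5)),key=lambda r:abs(r[1]).sum()))
# spot objects
c=optics.camera_params("scene")
for n,p,z in [("bearing",(390,50),.012),("hexA",(541,221),.004),("hexcorner",(572,236),.004),("hexend",(538,321),.004),("spanend",(427,445),.005)]:
    d=c["R"].T@np.linalg.solve(np.array([[c["fx"],0,c["cx"]],[0,c["fy"],c["cy"]],[0,0,1]]),[*u(p),1]); o=-c["R"].T@c["t"]
    print(n,o+d*(z-o[2])/d[2])
for n,p,z in [("spanend2",(317,341),.005),("bush",(217,321),.02)]:
    d=c["R"].T@np.linalg.solve(np.array([[c["fx"],0,c["cx"]],[0,c["fy"],c["cy"]],[0,0,1]]),[*p,1]); o=-c["R"].T@c["t"]
    print(n,o+d*(z-o[2])/d[2])
E
```

```text
P (array([ 0.49917247, -0.23336435, -0.14128472]), array([-1.7, -0.3,  1.5,  1.6,  1.1,  0.6, -1. , -2.2]))
Q (array([0.49097662, 0.0049107 , 0.03653712]), array([-0.7, -1.7,  1.1, -0.2,  0.8,  1.6, -1.3,  0. ]))
R (array([ 0.51310366,  0.26304684, -0.02535231]), array([-0.1, -1.1,  1.6, -1.6, -0.8,  2. , -0.6,  0.5]))
bin (array([ 0.68592784, -0.0018564 ,  0.25281688]), array([-0.2, -0.5, -0.2, -2.1, -0.4,  1.3,  0.9,  0.9]))
bin (array([ 0.67870014,  0.05638014, -0.01127042]), array([ 12.5, -16.9, -27.4,  32.8,  11.6, -15. ,   5.4,  -6.3]))
bearing [ 0.61814094 -0.27837038  0.012     ]
hexA [ 0.39880459 -0.1530718   0.004     ]
hexcorner [ 0.36805695 -0.15051442  0.004     ]
hexend [ 0.35452512 -0.04940637  0.004     ]
spanend [0.37779096 0.10518183 0.005     ]
spanend2 [0.33262167 0.29356575 0.005     ]
bush [0.54368064 0.36959258 0.02      ]
```

Units first: shifts go in shares of 0.75 m and turns go in shares of 360 degrees. So 39.7 cm / 75 = 0.5293, 25.7 cm / 75 = 0.3427, -29.1 degrees / 360 = -0.0808.

>>> send_rows --plan "1 0.3427 0.5293 -0.0667 0 0 -0.0808; 1 0.3427 0.5293 -0.0667 0 0 -0.0808; 1 0.3427 0.5293 -0.0667 0 0 -0.0808; 1 0.3427 0.5293 -0.0667 0 0 -0.0808; 1 0.3427 0.5293 -0.0667 0 0 -0.0808; 1 0.3427 0.5293 -0.0667 0 0 -0.0808; 1 0.3427 0.5293 -0.0667 0 0 -0.0808; 1 0.3427 0.5293 -0.0667 0 0 -0.0808" --force 60

```text
clock: 0.9
tcp_pos: [0.4586, -0.2945, 0.1763]
tcp_rot: [-3.142, -0.0, -0.141]
force: [0.7, -0.5, 0.1]
finger_gap: 0.0932
grasp_force: 0.0
```

To row units: 6.1 cm / 75 = 0.0813, 4 cm / 75 = 0.0533.

>>> send_rows --plan "1 0.0533 0.0813 0 0 0 0; 1 0.0533 0.0813 0 0 0 0; 1 0.0533 0.0813 0 0 0 0"

```text
clock: 1.2
tcp_pos: [0.4992, -0.2329, 0.1763]
tcp_rot: [-3.141, 0.0, -0.138]
force: [-0.4, 0.3, 0.2]
finger_gap: 0.0928
grasp_force: 0.0
```

```bash
python3 - <<'E'
from h import *
s=manip.sense(); print({k:s[k] for k in("clock","tcp_pos","tcp_rot","joint_positions")})
cv2.imwrite("pics/w1.png",optics.snapshot("wrist")[:,:,::-1])
E
```

```text
{'clock': 1.2, 'tcp_pos': array([ 0.4992495 , -0.23292279,  0.17631736]), 'tcp_rot': array([-3.14098731e+00,  2.83793655e-04, -1.37664646e-01]), 'joint_positions': array([-4.83091607e-01, -1.41163069e-01,  1.76480801e+00,  4.74141375e-04,
        1.51841972e+00,  1.22534452e+00])}
```

View pics/w1.png

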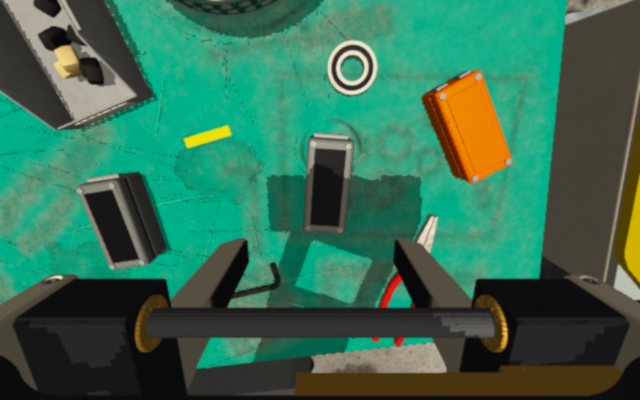

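The wrist view shows case P with top corners near (311,137), (354,139), (347,233) and (305,231). The bearing is at (352,68), and case Q's top is roughly (82,180)–(150,265). I'll back-project P and Q to check the poses.

```bash
cat >> h.py <<'E'
from scipy.spatial.transform import Rotation as Ro
def wray(px,z,pos,rot):
    c=optics.camera_params("wrist"); T=np.eye(4); T[:3,:3]=Ro.from_euler("xyz",rot).as_matrix(); T[:3,3]=pos
    M=T@c["tool_from_camera"]; px=np.atleast_2d(px)
    d=np.c_[(px[:,0]-c["cx"])/c["fx"],(px[:,1]-c["cy"])/c["fy"],np.ones(len(px))]@M[:3,:3].T
    return M[:3,3]+d*((z-M[2,3])/d[:,2])[:,None]
E
python3 - <<'E'
from h import *
s=manip.sense()
for q in ([(311,137),(354,139),(347,233),(305,231)],[(79,187),(122,177),(157,257),(115,268)]):
    X=wray(q,.046,s["tcp_pos"],s["tcp_rot"]); v=X[0]+X[1]-X[2]-X[3]
    print(X.round(3).tolist(),X.mean(0),np.arctan2(v[1],v[0]),np.linalg.norm(v)/2,np.linalg.norm(X[0]-X[1]))
print(wray([(352,68)],.015,s["tcp_pos"],s["tcp_rot"]))
E
```

```text
[[0.56, -0.233, 0.046], [0.552, -0.275, 0.046], [0.45, -0.257, 0.046], [0.459, -0.211, 0.046]] [ 0.50526017 -0.24392467  0.046     ] -0.19659244637878906 0.10285579714095076 0.043486300441397466
[[0.542, 0.019, 0.046], [0.546, -0.03, 0.046], [0.451, -0.037, 0.046], [0.444, 0.015, 0.046]] [ 0.49584937 -0.00822325  0.046     ] 0.05971543362384588 0.09721455828015103 0.04909700768818876
[[ 0.62097761 -0.28391718  0.015     ]]
```

To row units: -16.8 cm / 75 = -0.224, -14 cm / 75 = -0.1867, -3 degrees / 360 = -0.0083.

>>> send_rows --plan "1 0.0067 -0.0133 -0.0667 0 0 -0.0083; 1 0.0067 -0.0133 -0.1333 0 0 -0.0083; 1 0.0067 -0.0133 -0.1867 0 0 -0.0083; 1 0.0067 -0.0133 -0.224 0 0 -0.0083; 1 0.0067 -0.0133 -0.224 0 0 -0.0083; 0 0.0067 -0.0133 -0.224 0 0 -0.0083; 0 0.0067 -0.0133 -0.224 0 0 -0.0083; 0 0.0067 -0.0133 -0.224 0 0 -0.0083"

```text
clock: 2.05
tcp_pos: [0.5038, -0.2461, 0.0106]
tcp_rot: [3.141, -0.003, -0.194]
force: [-0.3, 0.2, -0.1]
finger_gap: 0.0732
grasp_force: 0.0
```

>>> send_rows --plan "0 0 0 0 0 0 0; 0 0 0 0 0 0 0; 0 0 0 0 0 0 0; 0 0 0 0 0 0 0"

```text
clock: 2.45
tcp_pos: [0.5033, -0.2452, 0.0091]
tcp_rot: [-3.141, -0.0, -0.193]
force: [-0.3, 4.5, 6.5]
finger_gap: 0.0479
grasp_force: 60.0
```

To row units: 12 cm / 75 = 0.16, 8 cm / 75 = 0.1067, 19.6 degrees / 360 = 0.0544.

>>> send_rows --plan "0 0 0 0.0133 0 0 0; 0 0 0 0.0533 0 0 0; 0 0 0 0.1067 0 0 0; 0 0 0 0.16 0 0 0; 0 0 0 0.16 0 0 0; 0 0 0 0.16 0.0044 0.0233 0; 0 0 0 0.16 0.0089 0.0467 0; 0 0 0 0.16 0.0106 0.0544 0"

```text
clock: 3.25
tcp_pos: [0.5033, -0.2455, 0.1272]
tcp_rot: [3.141, 0.356, -0.193]
force: [1.0, -0.2, -5.1]
finger_gap: 0.0476
grasp_force: 60.0
```

To row units: -19.6 degrees / 360 = -0.0544.

>>> send_rows --plan "0 0 0 0 0 0 0; 0 0 0 0 0 0 0; 0 0 0 0 0 0 0; 0 0 0 0 -0.0028 -0.0139 0; 0 0 0 0 -0.0056 -0.0278 0; 0 0 0 0 -0.0083 -0.0417 0; 0 0 0 0 -0.0106 -0.0544 0; 0 0 0 0 -0.0106 -0.0544 0"

```text
clock: 4.05
tcp_pos: [0.5018, -0.2454, 0.1298]
tcp_rot: [3.141, -0.004, -0.194]
force: [-0.2, -0.7, -5.1]
finger_gap: 0.0476
grasp_force: 60.0
```

>>> send_rows --plan "0 0 0 0 0 0 0; 0 0 0 0 0 0 0; 0 0 0 0 0 0 0; 0 0 0 0 0 0 0"

```text
clock: 4.45
tcp_pos: [0.5033, -0.2454, 0.1282]
tcp_rot: [-3.141, 0.001, -0.193]
force: [0.2, 0.8, -4.5]
finger_gap: 0.0477
grasp_force: 60.0
```

```bash
cat >> h.py <<'E'
def report():
    s=manip.sense(); y=s["tcp_rot"][2]; t=s["wrist_torque"]
    print(s["clock"],s["tcp_pos"].round(4),s["tcp_rot"].round(3),"F",s["force"].round(2),"T",t.round(3),"Ty",round(-t[0]*np.sin(y)+t[1]*np.cos(y),3),"gap",s["finger_gap"],"j6",s["joint_positions"][5].round(2))
E
python3 -c "from h import *; report()"
```

```text
4.45 [ 0.5033 -0.2454  0.1282] [-3.141e+00  1.000e-03 -1.930e-01] F [ 0.23  0.82 -4.51] T [0.075 0.075 0.037] Ty 0.088 gap 0.047700903689211656 j6 1.26
```

To row units: -19.6 degrees / 360 = -0.0544.

>>> send_rows --plan "0 0 0 0 -0.0044 -0.0233 0; 0 0 0 0 -0.0089 -0.0467 0; 0 0 0 0 -0.0106 -0.0544 0; 0 0 0 0 -0.0106 -0.0544 0; 0 0 0 0 -0.0106 -0.0544 0; 0 0 0 0 -0.0106 -0.0544 0; 0 0 0 0 -0.0078 -0.0406 0; 0 0 0 0 -0.005 -0.0267 0"

```text
clock: 5.25
tcp_pos: [0.5033, -0.2456, 0.129]
tcp_rot: [-3.141, -0.166, -0.194]
force: [-0.2, 0.2, -4.1]
finger_gap: 0.0477
grasp_force: 60.0
```

To row units: 9.6 degrees / 360 = 0.0267.

>>> send_rows --plan "0 0 0 0 0.0028 0.0139 0; 0 0 0 0 0.005 0.0267 0; 0 0 0 0 0.005 0.0267 0; 0 0 0 0 0.005 0.0267 0; 0 0 0 0 0.005 0.0267 0; 0 0 0 0 0.005 0.0267 0"

```text
clock: 5.85
tcp_pos: [0.5028, -0.2454, 0.1288]
tcp_rot: [3.142, -0.001, -0.194]
force: [-0.5, 0.9, -4.1]
finger_gap: 0.0477
grasp_force: 60.0
```

```bash
python3 -c "from h import *; report()"
```

```text
5.85 [ 0.5028 -0.2454  0.1288] [ 3.142e+00 -1.000e-03 -1.940e-01] F [-0.5   0.89 -4.08] T [-0.015 -0.021  0.018] Ty -0.024 gap 0.047711732641260815 j6 1.26
```

The torque changed by 0.11 N m, between the 0 of a packed case and the 0.16 of a loose one. I'll average readings to settle it.

```bash
cat >> h.py <<'E'
def avg(n=10):
    v=[]
    for _ in range(n):
        optics.snapshot("side"); s=manip.sense(); y=s["tcp_rot"][2]; t=s["wrist_torque"]; v.append(-t[0]*np.sin(y)+t[1]*np.cos(y))
    print(s["clock"],"Ty",np.mean(v).round(3),"sd",np.std(v).round(3))
E
python3 -c "from h import *; avg()"
```

```text
6.35 Ty -0.051 sd 0.034
```

To row units: 19.6 degrees / 360 = 0.0544.

>>> send_rows --plan "0 0 0 0 0.0044 0.0233 0; 0 0 0 0 0.0089 0.0467 0; 0 0 0 0 0.0106 0.0544 0; 0 0 0 0 0.0106 0.0544 0; 0 0 0 0 0.0106 0.0544 0; 0 0 0 0 0.0106 0.0544 0; 0 0 0 0 0.0078 0.0406 0; 0 0 0 0 0.005 0.0267 0"

```text
clock: 7.15
tcp_pos: [0.5031, -0.2455, 0.129]
tcp_rot: [3.14, 0.166, -0.194]
force: [0.1, -0.5, -4.8]
finger_gap: 0.0478
grasp_force: 60.0
```

To row units: -9.6 degrees / 360 = -0.0267.

>>> send_rows --plan "0 0 0 0 -0.0028 -0.0139 0; 0 0 0 0 -0.005 -0.0267 0; 0 0 0 0 -0.005 -0.0267 0; 0 0 0 0 -0.005 -0.0267 0; 0 0 0 0 -0.005 -0.0267 0; 0 0 0 0 -0.005 -0.0267 0"

```text
clock: 7.75
tcp_pos: [0.5033, -0.2455, 0.1284]
tcp_rot: [-3.141, 0.001, -0.193]
force: [0.3, -0.8, -4.7]
finger_gap: 0.0476
grasp_force: 60.0
```

```bash
python3 -c "from h import *; avg();report()"
```

```text
8.25 Ty 0.099 sd 0.026
8.25 [ 0.5031 -0.2454  0.1286] [-3.142  0.    -0.193] F [-0.06 -0.07 -4.95] T [0.098 0.092 0.02 ] Ty 0.109 gap 0.04743646967010314 j6 1.26
```

Averaged, Ty swings from -0.051 to +0.099 N m, a change of 0.15, so this case holds the loose core. Now the lengthwise shake.

To row units: -4.4 cm / 75 = -0.0587, 0.9 cm / 75 = 0.012.

>>> send_rows --plan "0 -0.0587 0.012 0 0 0 0; 0 0 0 0 0 0 0; 0 -0.0587 0.012 0 0 0 0; 0 -0.0587 0.012 0 0 0 0; 0 0 0 0 0 0 0; 0 0 0 0 0 0 0; 0 -0.0587 0.012 0 0 0 0; 0 0 0 0 0 0 0"

```text
clock: 9.05
tcp_pos: [0.4931, -0.2415, 0.1285]
tcp_rot: [3.141, 0.002, -0.195]
force: [1.0, -2.6, -8.5]
finger_gap: 0.0478
grasp_force: 59.9
```

To row units: 5 cm / 75 = 0.0667, -4.4 cm / 75 = -0.0587.

>>> send_rows --plan "0 0 0 0 0 0 0; 0 -0.0587 0.012 0 0 0 0; 0 -0.0587 0.012 0 0 0 0; 0 0 0 0 0 0 0; 0 0 0 0 0 0 0; 0 0 0 0.0667 0 0 0; 0 0 0 0.0667 0 0 0; 0 0 0 0.0667 0 0 0"

```text
clock: 9.85
tcp_pos: [0.5035, -0.2457, 0.18]
tcp_rot: [3.141, -0.002, -0.193]
force: [-0.6, 0.4, -4.8]
finger_gap: 0.0477
grasp_force: 60.0
```

```bash
python3 - <<'E'
from h import *
report()
import cv2
i=cv2.imread("pics/side1.png")[150:290,310:520]
cv2.imwrite("pics/crop2.png",cv2.resize(i,None,fx=3,fy=3,interpolation=cv2.INTER_CUBIC))
for n in("scene","side"):
  print(n,proj(n,place([.686,-.002,.253],[[x,y,z] for x in(-.0755,.0755) for y in(-.054,.054) for z in(0,.07)])).round(0).tolist())
# cylinder: base far pixel & top from scene (258,165 base front)
i=cv2.cvtColor(optics.snapshot("scene"),cv2.COLOR_RGB2BGR)
cv2.imwrite("pics/s2.png",i)
E
```

```text
9.85 [ 0.5035 -0.2457  0.18  ] [ 3.141e+00 -2.000e-03 -1.930e-01] F [-0.55  0.41 -4.78] T [ 0.013  0.114 -0.053] Ty 0.115 gap 0.04772502433721521 j6 1.26
scene [[290.0, 188.0], [290.0, 171.0], [279.0, 216.0], [277.0, 199.0], [241.0, 178.0], [239.0, 161.0], [227.0, 205.0], [224.0, 187.0]]
side [[365.0, 216.0], [366.0, 192.0], [345.0, 200.0], [346.0, 177.0], [412.0, 205.0], [414.0, 182.0], [390.0, 191.0], [391.0, 169.0]]
```

View pics/s2.png

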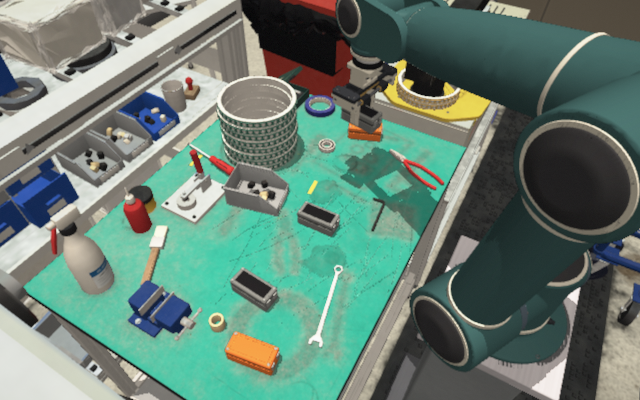

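View pics/crop2.png

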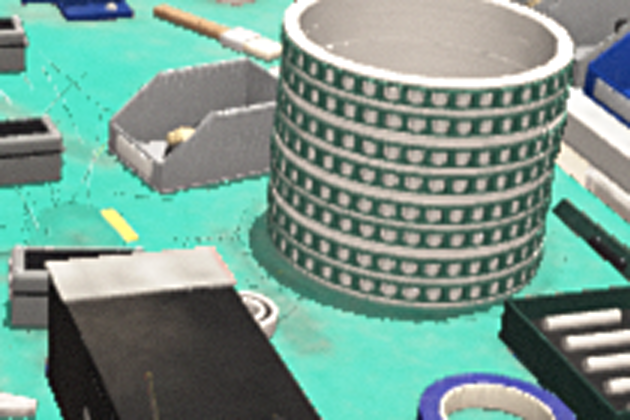

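The scene picture shows P held at about (365,115), with the other two cases undisturbed at (318,217) and (254,287). The bin's side-view corners (363,213) and (347,199) agree with my bin pose to within about 3 px. The tall ring stack beside the bin needs locating before I go there.

```bash
python3 - <<'E'
from h import *
# cylinder: fit centre, radius, height from tangent/extreme pixels
a=np.linspace(0,2*np.pi,120)
def ext(n,p,z):
    q=proj(n,np.c_[p[0]+p[2]*np.cos(a),p[1]+p[2]*np.sin(a),0*a+z]); return [q[:,0].min(),q[:,0].max(),q[:,1].min(),q[:,1].max()]
# side top rim: x 404..501(px), y 146..185 ; base bottom y 253 ; scene top rim x 217..299,y 76..116 ; base bottom y 168
def f(p):
    s=ext("side",p,p[3]); c=ext("scene",p,p[3])
    return [s[0]-403,s[1]-501,s[2]-145,ext("side",p,0)[3]-253,c[0]-217,c[1]-298,c[2]-76,c[3]-117,ext("scene",p,0)[3]-168]
r=least_squares(f,[.8,-.2,.1,.15]); print(r.x,r.fun.round(1))
E
```

```text
[ 0.79522632 -0.18563915  0.10991561  0.1897    ] [ 2.1  0.3 -0.7  0.5  2.3 -0.7 -1.9  2.6  2.8]
```

To row units: 23.8 cm / 75 = 0.3173, 20 cm / 75 = 0.2667.

>>> send_rows --plan "0 0 0.0533 0 0 0 0; 0 0 0.1067 0 0 0 0; 0 0 0.16 0 0 0 0; 0 0.0133 0.2133 0 0 0 0; 0 0.04 0.2667 0 0 0 0; 0 0.08 0.3173 0 0 0 0; 0 0.12 0.3173 0 0 0 0; 0 0.16 0.3173 0 0 0 0"

```text
clock: 10.7
tcp_pos: [0.6236, -0.006, 0.1772]
tcp_rot: [3.141, 0.001, -0.191]
force: [0.8, 0.8, -4.9]
finger_gap: 0.048
grasp_force: 60.0
```

To row units: 6.4 cm / 75 = 0.0853, 6 cm / 75 = 0.08.

>>> send_rows --plan "0 0.0333 0 0 0 0 0; 0 0.06 0 -0.0133 0 0 0; 0 0.08 0 -0.0213 0 0 0; 0 0.0853 0 -0.0267 0 0 0; 0 0.0853 0 -0.0267 0 0 0; 0 0.0853 0 -0.0267 0 0 0; 0 0.0853 0 -0.0267 0 0 0; 0 0.0853 0 -0.0267 0 0 0"

```text
clock: 11.5
tcp_pos: [0.6868, -0.0075, 0.1593]
tcp_rot: [-3.141, -0.001, -0.193]
force: [0.7, -0.1, -3.2]
finger_gap: 0.0474
grasp_force: 60.0
```

```bash
python3 - <<'E'
from h import *
report()
a=optics.snapshot("scene")[90:310,170:400]; b=optics.snapshot("side")[90:310,260:520]
cv2.imwrite("pics/f.png",cv2.resize(np.hstack([a,b])[:,:,::-1],None,fx=1.6,fy=1.6))
report()
E
```

```text
11.5 [ 0.6868 -0.0075  0.1593] [-3.141e+00 -1.000e-03 -1.930e-01] F [ 0.69 -0.1  -3.25] T [ 0.018  0.068 -0.071] Ty 0.07 gap 0.04744002774011158 j6 1.72
11.6 [ 0.6869 -0.0074  0.1591] [-3.141e+00 -1.000e-03 -1.930e-01] F [-0.1   0.09 -5.5 ] T [ 0.068  0.076 -0.079] Ty 0.088 gap 0.04798152849298946 j6 1.72
```

View pics/f.png

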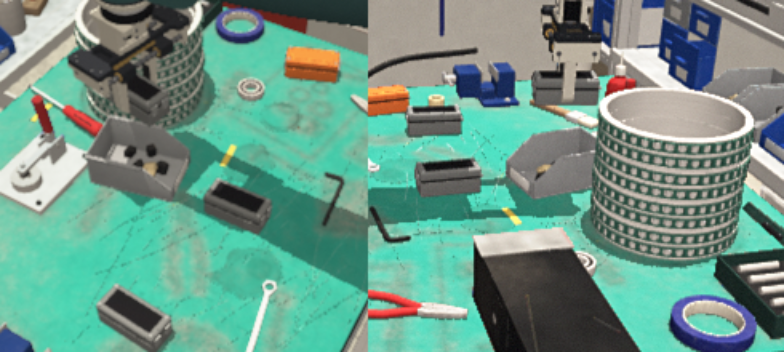

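The picture shows the case held level above the bin (right half, case at (565,85) and bin at (550,160)). The other two cases and the bystanders are unmoved. I'll hand it in.

```bash
python3 -c "
from workcell import workorder
print(workorder.finish_job())"
```

```text
the job is handed in; nothing more can be done
None
```

I found the rattling case on the first pick, shook it lengthwise, and handed the job in at 11.6 s with it held level and still about 15 cm above the bench over the bin; the other two cases and the bystanders were not touched, and no verdict came back.

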